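Click the blow nozzle into the air coupling

ROBOT

A 6-joint arm with a two-finger parallel gripper is mounted at the origin on the work surface. World frame = base frame: x ahead of the robot, y to its left, z up, the work surface at z = 0. Lengths are in m, angles in rad, forces in N, time in s.
With the tool pointing down it reaches from about 0.325 to 0.875 m from the base axis. Payload 4.4 kg.
Tool frame: the origin (TCP) lies between the finger pads; the fingertips stand manip.tips_ahead ahead of it and the grasp point (between the pads) lies 6 mm ahead of it (manip.tips_ahead is the distance from the TCP to the fingertips, in m); y points along the fingers, x is the direction in which the jaws open and shut, and the axes are right-handed (so a half turn about y gives the same grasp; the last joint's range is limited). The gripper opens to 85 mm and grips with 20 to 120 N. Pads are 22 mm wide; open, the fingers measure 114 mm over their backs; the gripper's body (76 mm by 85 mm) begins 54 mm behind the grasp point. The pads swing forward as they close: fully open they stand 13 mm farther back than shut.
Start: joints at [-1.46, 0.207, 1.542, -0, 1.393, -0.15], TCP at [0.149, -0.555, 0.256] pointing down, gripper open.
Joint ranges: [-2.73, 2.73], [-0.86, 2.22], [0.23, 2.46], [-1.11, 4.25], [0.08, 2.63], [-2.82, 2.82]. Speed limits (rad/s): [2.79, 2.79, 3.14, 3.14, 3.14, 3.14].

INTERFACE

Orientations are given as a unit quaternion [x, y, z, w].
In Python, from bench import manip gives the robot as it stands.
- The arm moves only by the tool step_arm, never from a script. Its argument "rows" is text: rows parted by semicolons, each of 5 numbers parted by spaces: the shift along the tool's x, y, z in m, then the turn about the tool's y in degrees, then the finger opening in m, from 0 to 0.0854. In form: tx ty tz roll hand; .... A call has 1 to 12 rows; each row is the pose to reach, as a shift and turn from the pose commanded when the call began, along the tool's axes at that moment; what a row does not reach only later rows make up. A row lasts 1/12 s, in which the tool goes at most 41.7 mm and 7.16 degrees, less where a joint would pass 70% of its speed; a pose out of reach is approached as far as the arm can. A call with a gripper value outside its range is refused whole. The fingers move at their own pace and stop on an object; "grip_force" is the grip in N (left out, the last holds). Time passes only in rows, so rows that repeat a pose let the fingers close. It gives the time, the measured TCP pose, the force and the opening at its end, in the units of the state.
- manip.read_state(): the state, without advancing time (a new reading comes with each control period).
- manip.camera(name): name is "scene" or "top" or "wrist"; returns (picture, depth): 400x640x3 uint8, blue, green, red; 400x640 float32, m along the optical axis (not along the pixel's ray), 0 where there is no reading.
- manip.calibration(name): a dict with "mtx" (3x3 intrinsics, pixels), "extrinsics" (4x4, takes a point from camera to world coordinates). Camera axes: x right, y up, looking along -z (the intrinsics and any distortion apply to the point x, -y, -z); pixel columns grow to the right and rows downward; lengths in m; the calibration is good to about 2 mm. A picture is of the moment at which its call begins: read the wrist's pose just before it. calibration takes no time and is no camera call; for the wrist camera it gives the pose at the moment of the call.
- manip.hand_in(): hands the job in, once; it reports no verdict.
The state is a dict: "t": time; "q": joint angles; "joint_velocities": joint speeds; "effort": joint torques, N m; "tcp_pos": TCP position; "ee_rot": TCP orientation; "contact_force": force on the tool from outside, world axes, zero at the start; "torque": the same for the moment, N m; "width": finger opening in m.
Only numpy, scipy, OpenCV 4.12 (cv2) and the standard library are available. Lean on these libraries where they do the work, as an engineer would, in place of code of your own. Each camera call takes 0.05 s, during which the arm holds its last target.

TASK

Take the square-bodied blow nozzle out of the wooden rack and push its stem into the open quick coupling on the air manifold, past the spring grip, until it clicks fully home. Push gently once it has bottomed, then give it a light tug upwards to prove that it is held, and let go of it, leaving it upright in the coupling and the other things where they were.

Things in the scene. Friction and masses are not known exactly. Their poses are not given: they have to be found in the camera images.
- nozzle_grip (a point): Centre of the square aluminium grip, 24 x 24 mm, 44 mm high, of the loose blow nozzle (about 180 g). z: the nozzle's axis, up; x, y: square to the grip's flat sides. Above the grip a 14 mm high brass tip; below it a flange of 30 mm diameter, 4 mm thick, then the stem, whose end is 96 mm below this point. It hangs by its flange in one of the rack's two holes.
- stem_end (a point): Centre of the lower end of the nozzle's round steel stem (16 mm diameter, 70 mm long below the flange). The last 10 mm taper to 9 mm diameter; a groove of 9 mm diameter runs from 21 to 29 mm above the end. Axes as nozzle_grip.
- rack: Wooden block fixed to the bench, 70 mm (x) by 170 mm (y) by 80 mm high; origin on the bench under its centre. Two upright through holes of 19 mm diameter at y = -45 and +45 mm hold the two nozzles; which nozzle is in which hole varies.
- lance_grip (a point): Bystander: the other nozzle, in the rack's other hole. Middle of its round aluminium knob (32 mm diameter, from 16 mm below to 16 mm above this point), with a brass tube of 12 mm diameter that ends 32 mm above this point.
- coupling: Aluminium manifold block fixed to the bench, 80 mm (x) by 130 mm (y), 30 mm high, with an upright steel quick coupling on it. Origin on the bench under the coupling's axis; the block reaches from y = -35 to +95 mm. A second outlet at y = +62 mm is shut by a low cap (top at 48 mm). Over 35 N of push or pull on the coupling damages it.
- mouth (a point): Centre of the open coupling's mouth, 102 mm above the bench, z up along the bore: a funnel of 25 mm diameter narrowing within 8 mm to the 17.2 mm bore. In the bore are four spring jaws and, 25 mm below them, a solid stop. How deep they sit varies and cannot be seen: the stem bottoms 45 to 63 mm below the mouth.
- jaw (a joint): How far (m, 0 to 0.005) one of the four hidden spring jaws is pushed outwards: 0 with the jaws in (empty, or snapped into the groove), about 0.002 to 0.003 while the stem spreads them, which takes 5 to 17 N of push. They snap in 2 mm before the stem meets the stop; some 20 N on the stop is plenty.
- collar (a point): Centre of the upper rim of the coupling's knurled steel outer ring, fixed, 45 mm diameter, 24 mm high, rim 4 mm below the mouth. With the jaws in the groove the stem has about 2 mm of upward play and then holds against a pull; 5 to 15 N is a fair tug.
- wrench: Bystander: steel wrench lying on the bench.
- oil_can: Bystander: closed steel can, 60 mm diameter, 110 mm high, standing on the bench; origin under its centre.
- tin: Bystander: open tin, 80 mm diameter, 60 mm high, standing on the bench; origin under its centre.
Mind the look-alikes: they are no part of the job. Leave any blue or orange look-alike of the part that bears nozzle_grip alone. What is shaped like the coupling but blue is not meant.

How it is judged:
On the way, in this order (a step that is already met when the one before it is completed fails the run):
1. the nozzle's stem is in the coupling, pushed past the jaws, which have snapped into its groove (z of nozzle_grip in the frame of coupling below 0.157 m and horizontal distance between nozzle_grip and mouth below 0.006 m and angle between nozzle_grip's own z axis and vertical below 0.08 rad and value of joint jaw below 0.0012 m), for 0.15 s.
2. the nozzle is tugged upwards against the jaws (3 N or more) and stays held (all of step 1 and contact force between nozzle and jaws above 3 N), for 0.05 s.
At the end, for the whole second after the job is handed in: The nozzle stands in the coupling, its axis within 6 mm of the mouth's centre and within 0.08 rad of upright, the jaws snapped into its groove (stem end at least 41 mm below the mouth, jaw within 1.2 mm of fully in), at rest and released (all of step 1 and linear speed of nozzle below 0.02 m/s and contact force between the fingers and nozzle below 0.1 N); the robot touches nothing.
It fails at once if the nozzle is forced against the coupling with more than 35 N (contact force between nozzle and coupling above 35 N).
It fails at once if the other nozzle is lifted out or tipped (distance of lance_grip from where it was at the start of the episode above 0.02 m or angle between lance_grip's own z axis and vertical above 0.3 rad).
It fails at once if the wrench, can or tin is knocked away (distance of any of wrench, oil_can, tin from where it was at the start of the episode above 0.03 m).
It also fails if it takes over 67 s, if anything falls off the work surface, if the arm or the gripper's body presses on something with over 40 N, if the wrist force passes 120 N, or if a joint passes its speed limit or range.

## Working session

There is one attempt and no reset: what is moved stays moved. The work goes in short steps, Python scripts to look and compute and a tool call to move; the robot and the scene stay as the last step left them, time stands still between calls to the robot, and variables do not carry over. Pictures are saved under pics/ and viewed, and the job is handed in when it is done.

Besides the shell and the picture viewer there is one more tool, called after ">>>" as name(argument=value, ...), one argument or row to a line, values as JSON. step_arm: Moves the arm, as the interface text tells. Its arguments: {"type":"object","properties":{"rows":{"type":"string"},"grip_force":{"type":"number"}},"required":["rows"]}

```bash
mkdir -p pics; ls
cat > h.py <<'E'
import numpy as np, cv2, pickle
from bench import manip
def snap(n,tag):
    c=manip.calibration(n); p,d=manip.camera(n); cv2.imwrite(f'pics/{tag}.png',p)
    pickle.dump((p,d,c),open(f'pics/{tag}.pkl','wb')); return p,d,c
def load(tag): return pickle.load(open(f'pics/{tag}.pkl','rb'))
def ray(c,u,v):
    x=cv2.undistortPoints(np.array([[[u,v]]],float),np.array(c['mtx'],float),np.array(c['dist'],float) if 'dist' in c else None)[0,0]
    E=np.array(c['extrinsics']); return E[:3,3],E[:3,:3]@np.array([x[0],-x[1],-1.])
def atz(c,u,v,z):
    o,r=ray(c,u,v); return o+r*(z-o[2])/r[2]
def atd(c,d,u,v):
    o,r=ray(c,u,v); return o+r*d[int(round(v)),int(round(u))]
def crop(tag,u0,v0,u1,v1,f,out):
    p=load(tag)[0][v0:v1,u0:u1]; cv2.imwrite(f'pics/{out}.png',cv2.resize(p,None,fx=f,fy=f,interpolation=cv2.INTER_CUBIC))
E
python3 - <<'E'
from h import *
print(manip.read_state(), manip.tips_ahead)
for n in ['scene','top']:
    p,d,c=snap(n,n+'0'); print(n,c)
E
```

```text
pics
{'t': 0.0, 'q': array([-1.45950905e+00,  2.07424451e-01,  1.54297771e+00, -3.72501043e-05,
        1.39349954e+00, -1.50505836e-01]), 'joint_velocities': array([-0.00084969,  0.00020373, -0.00054537, -0.00047222,  0.00061159,
       -0.0006296 ]), 'effort': array([-4.94783744e-04, -3.83036971e+01, -2.91594261e+01, -2.08335341e-04,
        1.06258923e-02,  1.66775982e-05]), 'tcp_pos': array([ 0.14871298, -0.55469989,  0.25511191]), 'ee_rot': array([-0.56040574,  0.43103412, -0.42988378,  0.56156471]), 'contact_force': array([ 0.15422034, -0.50416103,  0.06757928]), 'torque': array([-0.02083439, -0.06430709,  0.02293761]), 'width': 0.08526370302410465} 0.025
scene {'mtx': array([[476.13149185,   0.        , 329.83094958],
       [  0.        , 476.13149185, 196.99355182],
       [  0.        ,   0.        ,   1.        ]]), 'extrinsics': array([[-0.57240542, -0.6197331 ,  0.53691985,  1.31527891],
       [ 0.8198984 , -0.44128409,  0.36473959,  0.44406909],
       [ 0.01089299,  0.64899864,  0.76071158,  1.08469273],
       [ 0.        ,  0.        ,  0.        ,  1.        ]])}
top {'mtx': array([[371.48648824,   0.        , 323.93952146],
       [  0.        , 371.48648824, 196.1511028 ],
       [  0.        ,   0.        ,   1.        ]]), 'extrinsics': array([[ 0.02845724,  0.99901884, -0.03393452,  0.55302713],
       [-0.9991465 ,  0.02944493,  0.0289701 , -0.00808037],
       [ 0.02994088,  0.03308115,  0.99900409,  1.41705787],
       [ 0.        ,  0.        ,  0.        ,  1.        ]])}
```

View pics/scene0.png

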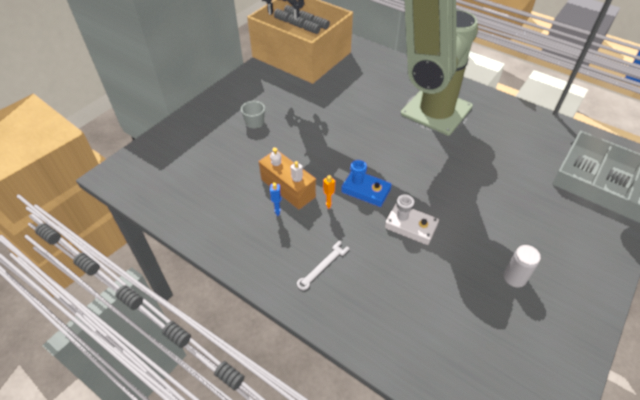

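View pics/top0.png

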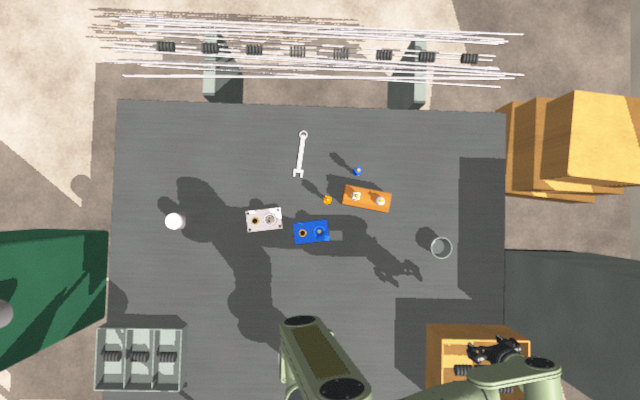

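Run:
```python
from h import *
from scipy.spatial.transform import Rotation as R
print(R.from_quat(manip.read_state()['ee_rot']).as_matrix().round(3))
```

```text
[[ 0.259 -0.     0.966]
 [-0.966  0.002  0.259]
 [-0.002 -1.     0.   ]]
```

Run:
```python
from h import *
crop('top0',230,150,410,260,4.4,'topc'); crop('scene0',240,130,450,260,3.8,'scc')
```

```text
(no output)
```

View pics/topc.png

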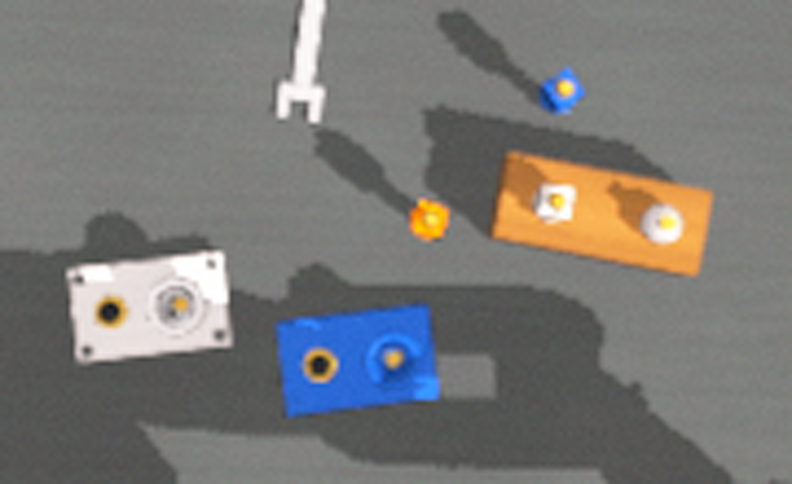

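View pics/scc.png

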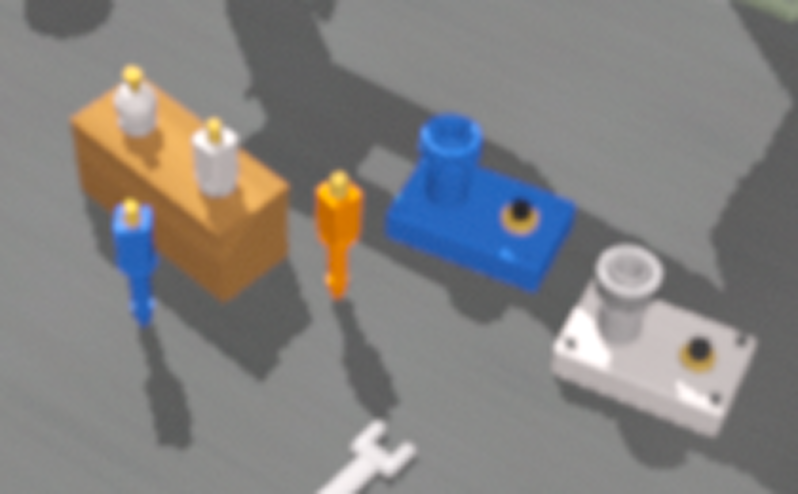

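Candidates for the nozzle, in full top-picture pixels: silver square body at (356,196) in the rack, silver round knob at (380,201) in the rack (the lance), and free-standing blue at (358,171) and orange at (327,200) look-alikes. The silver square one in the rack is meant. Candidates for the coupling: silver/white at (270,219) and blue at (320,231); the silver one is meant.

Run:
```python
from h import *
f=4.4
t=load('top0')[2]; s=load('scene0')[2]
T=lambda u,v,z:print('top',atz(t,230+u/f,150+v/f,z).round(4))
S=lambda u,v,z:print('scn',atz(s,240+u/3.8,130+v/3.8,z).round(4))
print('nozzle tip');T(558,201,.142);S(214,124,.142)
print('grip top');T(555,203,.128)
print('lance tip');T(666,222,.080+.032+.016+.0)
print('rack corners');[T(u,v,.08) for u,v in [(508,152),(713,188),(696,276),(492,237)]]
print('mouth');T(177,305,.102);S(629,268,.102)
print('block corners');[T(u,v,.03) for u,v in [(67,268),(224,250),(232,345),(78,362)]]
print('dec orange');T(430,219,.14);print('blue');T(562,92,.14)
print('cap');T(110,312,.048);print('bluecpl');T(393,360,.102)
```

```text
nozzle tip
top [ 0.6013 -0.1583  0.142 ]
scn [ 0.6012 -0.1552  0.142 ]
grip top
top [ 0.6002 -0.1576  0.128 ]
lance tip
top [ 0.5877 -0.2462  0.128 ]
rack corners
top [ 0.6427 -0.1234  0.08  ]
top [ 0.6181 -0.2933  0.08  ]
top [ 0.5453 -0.2809  0.08  ]
top [ 0.5725 -0.1121  0.08  ]
mouth
top [0.5105 0.1406 0.102 ]
scn [0.5133 0.1467 0.102 ]
block corners
top [0.5368 0.2421 0.03  ]
top [0.5557 0.1107 0.03  ]
top [0.4758 0.1014 0.03  ]
top [0.4581 0.2301 0.03  ]
dec orange
top [ 0.5843 -0.0585  0.14  ]
blue
top [ 0.6872 -0.1595  0.14  ]
cap
top [0.5015 0.202  0.048 ]
bluecpl
top [ 0.4713 -0.0335  0.102 ]
```

Run:
```python
from h import *
from scipy.spatial.transform import Rotation as R
s=manip.read_state(); c=manip.calibration('wrist'); Rt=R.from_quat(s['ee_rot']).as_matrix()
E=np.array(c['extrinsics']); print(c['mtx']); print('cam in tool',Rt.T@(E[:3,3]-s['tcp_pos'])); print((Rt.T@E[:3,:3]).round(3))
d=Rt.T@(np.array([0.60,-0.157,0.256])-s['tcp_pos']);print(d)
```

```text
[[319.76288812   0.         318.90811708]
 [  0.         319.76288812 197.65085085]
 [  0.           0.           1.        ]]
cam in tool [-0.00051905 -0.11698138  0.07671636]
[[ 1.     0.001  0.   ]
 [-0.     0.299 -0.954]
 [-0.001  0.954  0.299]]
[-2.67434525e-01 -6.20422231e-05  5.38849276e-01]
```

>>> step_arm(
  rows="-0.03 0 0.055 -7 0.085;-0.06 0 0.11 -14 0.085;-0.08 0 0.165 -21 0.085;-0.1 0 0.21 -28 0.085;-0.12 0 0.25 -35 0.085;-0.14 0 0.29 -42 0.085;-0.16 0 0.33 -49 0.085;-0.18 0 0.37 -56 0.085;-0.2 0 0.41 -63 0.085;-0.22 0 0.45 -67 0.085;-0.245 0 0.49 -67 0.085;-0.267 0 0.53 -67 0.085",
)

```text
t: 1.1
tcp_pos: [0.5247, -0.223, 0.2558]
ee_rot: [-0.705, 0.049, -0.049, 0.705]
contact_force: [0.3, -0.6, -0.1]
width: 0.0852
```

>>> step_arm(
  rows="0 0 0 0 0.085;0 0 0 0 0.085;0 0 0 0 0.085;0 0 0 0 0.085",
)

```text
t: 1.43
tcp_pos: [0.5227, -0.2258, 0.2559]
ee_rot: [-0.705, 0.05, -0.049, 0.705]
contact_force: [-0.2, -1.1, 0.3]
width: 0.0849
```

Run:
```python
from h import *
s=manip.read_state();print(s['t'],s['tcp_pos'],s['q'],s['ee_rot'])
snap('wrist','w1')
```

```text
1.4333 [ 0.52272419 -0.22576252  0.25585436] [-5.59419684e-01  1.95797097e-01  1.55527150e+00 -4.93096814e-04
  1.39155119e+00 -4.18256119e-01] [-0.70532917  0.05023749 -0.04943516  0.70536736]
```

View pics/w1.png

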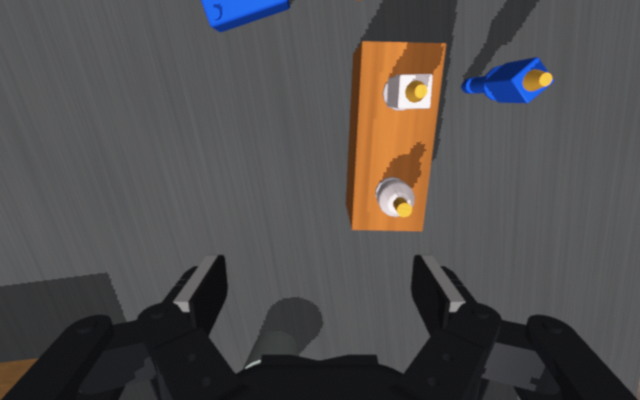

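Run:
```python
from h import *
crop('w1',340,30,460,120,6.5,'w1c')
from scipy.spatial.transform import Rotation as R
print(R.from_quat(manip.read_state()['ee_rot']).as_matrix().round(3))
```

```text
[[ 0.99  -0.001  0.141]
 [-0.141  0.     0.99 ]
 [-0.001 -1.    -0.   ]]
```

View pics/w1c.png

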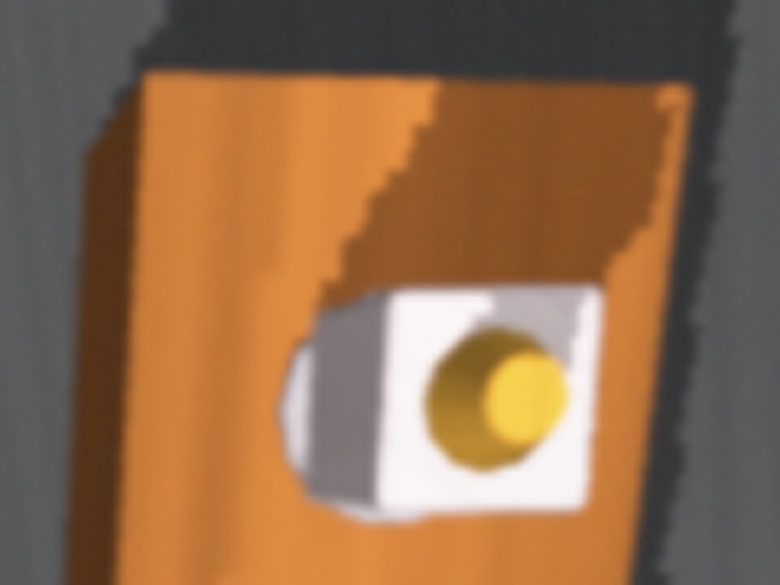

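Run:
```python
from h import *
from scipy.spatial.transform import Rotation as R
p,d,c=load('w1')
P=np.array([atz(c,340+u/6.5,30+v/6.5,.128) for u,v in [(390,290),(602,288),(588,510),(378,508)]])
print(P.round(4),P.mean(0)); 
e=[P[1]-P[0],P[2]-P[3],P[1]-P[2],P[0]-P[3]]
for v in e: print(np.linalg.norm(v),np.degrees(np.arctan2(v[1],v[0])))
print('tip',atz(c,340+526/6.5,30+398/6.5,.142))
print('rack',[atz(c,340+u/6.5,30+v/6.5,.08) for u,v in [(143,72),(692,84)]], 'depth z',atd(c,d,405,80),atd(c,d,370,60))
s=manip.read_state();print(R.from_quat(s['ee_rot']).as_matrix().T@(np.r_[P.mean(0)[:2],.256]-s['tcp_pos']))
```

```text
[[ 0.5932 -0.1423  0.128 ]
 [ 0.6163 -0.1454  0.128 ]
 [ 0.6139 -0.1688  0.128 ]
 [ 0.5903 -0.1652  0.128 ]] [ 0.60345708 -0.15542647  0.128     ]
0.023316865117523077 -7.621708660224149
0.023838806406392608 -8.645823771036488
0.02357050166156262 84.09446680688349
0.023134614545519974 82.84332328988123
tip [ 0.60330838 -0.15537656  0.142     ]
rack [array([ 0.57530892, -0.1102494 ,  0.08      ]), array([ 0.64480487, -0.12159458,  0.08      ])] depth z [ 0.59665348 -0.14640732  0.1275843 ] [ 0.5806517  -0.12561775  0.07922927]
[ 7.00449154e-02 -5.72156384e-05  8.13313398e-02]
```

>>> step_arm(
  rows="0.035 0 0.04 0 0.085;0.06 0 0.07 0 0.085;0.07 0 0.081 0 0.085;0.07 0 0.081 0 0.085;0.07 0 0.081 0 0.085;0.07 0 0.081 0 0.085",
)

```text
t: 1.98
tcp_pos: [0.6033, -0.1559, 0.2561]
ee_rot: [0.705, -0.05, 0.05, -0.705]
contact_force: [0.1, 0.1, 0.1]
width: 0.0849
```

Run:
```python
from h import *
s=manip.read_state();print(s['t'],s['tcp_pos'],s['q'],s['ee_rot'],s['contact_force'])
snap('wrist','w2')
```

```text
1.9833 [ 0.60330227 -0.15585893  0.25607209] [-3.91259525e-01  3.08125040e-01  1.41579157e+00 -7.28073979e-04
  1.41851320e+00 -2.49756264e-01] [ 0.70548858 -0.05030923  0.0495871  -0.70519215] [0.08780574 0.09958533 0.08911393]
```

View pics/w2.png

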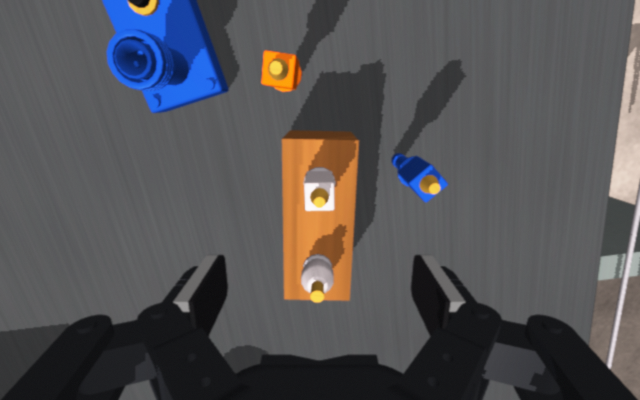

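Run:
```python
from h import *
crop('w2',285,155,355,225,8,'w2c')
```

```text
(no output)
```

View pics/w2c.png

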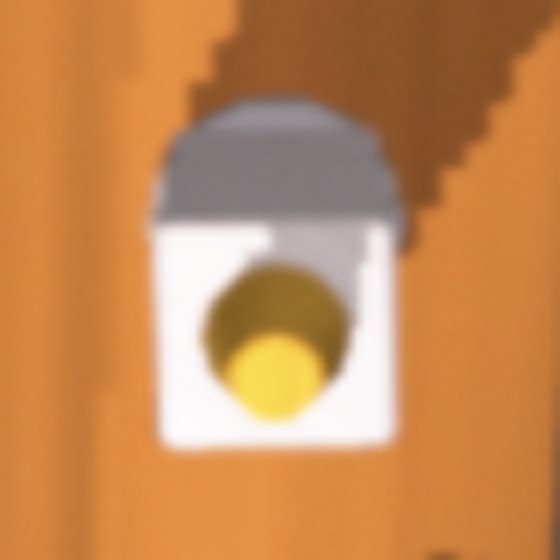

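Run:
```python
from h import *
from scipy.spatial.transform import Rotation as R
p,d,c=load('w2')
f=lambda u,v,z:atz(c,284.5+u/8,154.5+v/8,z)
P=np.array([f(u,v,.128) for u,v in [(154,221),(396,221),(396,446),(162,446)]])
print(P.round(4),P.mean(0)); 
for v in [P[1]-P[0],P[2]-P[3],P[1]-P[2],P[0]-P[3]]: print(np.linalg.norm(v),np.degrees(np.arctan2(v[1],v[0])))
print('tip',f(276,377,.142))
s=manip.read_state();print(R.from_quat(s['ee_rot']).as_matrix().T@(np.r_[P.mean(0)[:2],.106]-s['tcp_pos']))
```

```text
[[ 0.5932 -0.1412  0.128 ]
 [ 0.6169 -0.1446  0.128 ]
 [ 0.6139 -0.168   0.128 ]
 [ 0.5904 -0.1647  0.128 ]] [ 0.60362182 -0.15464087  0.128     ]
0.023924952476642964 -8.121035076059115
0.023779546174749224 -8.11414319705391
0.02360303060134839 82.66883301792615
0.023608342620348412 83.02159725662409
tip [ 0.60355596 -0.15447522  0.142     ]
[0.00038432 0.15013014 0.00147608]
```

>>> step_arm(
  rows="0 0.03 0.001 0 0.085;0 0.065 0.001 0 0.085;0 0.095 0.001 0 0.085;0 0.12 0.001 0 0.085;0 0.135 0.001 0 0.085;0 0.142 0.001 0 0.085;0 0.142 0.001 0 0.085;0 0.142 0.001 0 0.06;0 0.142 0.001 0 0.045;0 0.142 0.001 0 0.035;0 0.142 0.001 0 0.03;0 0.142 0.001 0 0.03",
)

```text
t: 3.03
tcp_pos: [0.6051, -0.1537, 0.1155]
ee_rot: [0.706, -0.049, 0.05, -0.705]
contact_force: [-1.4, 0.3, 0.4]
width: 0.0306
```

Run:
```python
from h import *
s=manip.read_state();print(s['t'],s['tcp_pos'],s['q'],s['width'],s['contact_force'])
snap('wrist','w3'); snap('scene','s3'); crop('s3',240,100,400,220,5,'s3c')
```

```text
3.0333 [ 0.60507675 -0.15367183  0.11548476] [-3.87224275e-01  4.48976143e-01  1.53342655e+00 -1.95667806e-05
  1.15715642e+00 -2.47717063e-01] 0.030609019365341834 [-1.36321126  0.26499312  0.40780921]
```

View pics/w3.png

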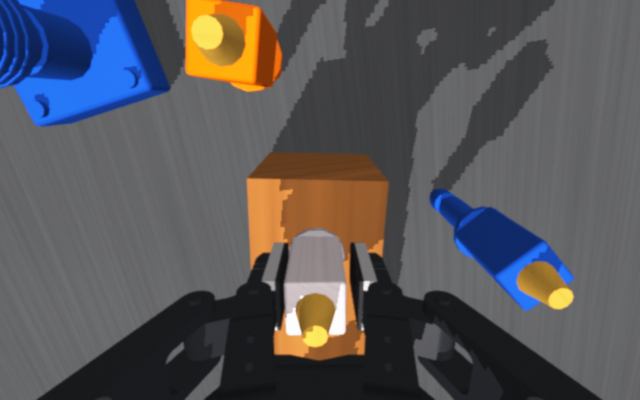

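View pics/s3c.png

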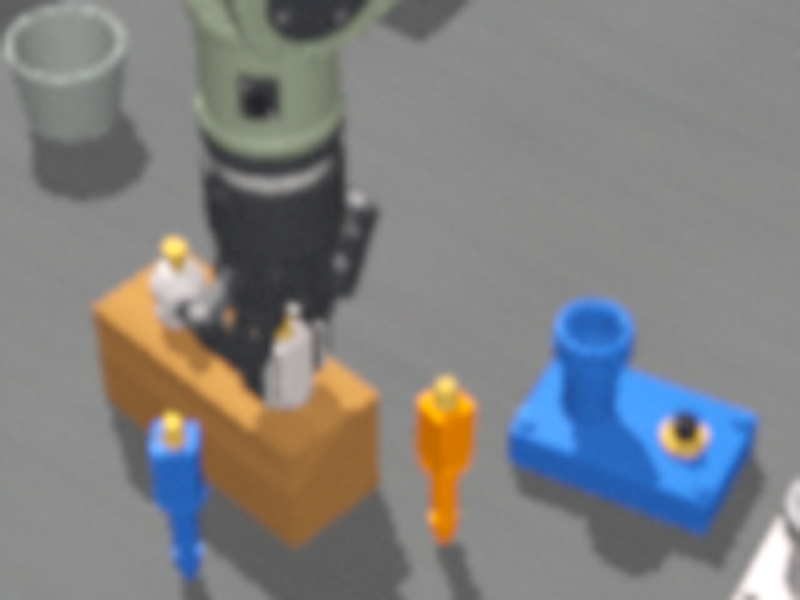

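>>> step_arm(
  rows="-0.001 0 0 0 0.028;-0.001 0 0 0 0.024;-0.001 0 0 0 0.02;-0.001 0 0 0 0.015;-0.001 0 0 0 0.015;-0.001 0 0 0 0.015;-0.001 0 0 0 0.015;-0.001 0 0 0 0.015",
  grip_force=60,
)

```text
t: 3.8
tcp_pos: [0.6036, -0.1533, 0.1145]
ee_rot: [-0.705, 0.049, -0.049, 0.705]
contact_force: [-0.6, -0.2, 2.3]
width: 0.0235
```

Run:
```python
from h import *
s=manip.read_state();print(s['t'],s['tcp_pos'],s['q'],s['width'],s['contact_force'],s['torque'])
```

```text
3.8 [ 0.60356177 -0.15333285  0.11454366] [-3.87696020e-01  4.48217131e-01  1.53678237e+00  1.03380424e-04
  1.15633219e+00 -2.48087349e-01] 0.02347999550155891 [-0.59173012 -0.20724219  2.32036234] [ 0.10986566  0.13272104 -0.03440282]
```

>>> step_arm(
  rows="0 -0.005 0 0 0.015;0 -0.015 0 0 0.015;0 -0.035 0 0 0.015;0 -0.055 0 0 0.015;0 -0.075 0 0 0.015;0 -0.095 0 0 0.015;0 -0.115 0 0 0.015;0 -0.135 0 0 0.015;0 -0.15 0 0 0.015;0 -0.16 0 0 0.015;0 -0.16 0 0 0.015;0 -0.16 0 0 0.015",
)

```text
t: 4.8
tcp_pos: [0.6034, -0.1534, 0.2746]
ee_rot: [0.705, -0.049, 0.05, -0.705]
contact_force: [0.3, 0.2, -2.3]
width: 0.0235
```

Run:
```python
from h import *
from scipy.spatial.transform import Rotation as R
s=manip.read_state();print(s['t'],s['tcp_pos'],s['width'],s['contact_force'],s['torque'])
print(R.from_quat(s['ee_rot']).as_matrix().T@(np.array([.511,.142,0.256])-s['tcp_pos']), R.from_quat(s['ee_rot']).as_matrix().round(4))
snap('wrist','w4'); snap('scene','s4'); crop('s4',240,60,440,210,4,'s4c')
```

```text
4.8 [ 0.60340734 -0.15335124  0.2745574 ] 0.02350029604433592 [ 0.27593397  0.18245459 -2.3161011 ] [0.02909065 0.00804848 0.04816391]
[-0.13263017  0.01843473  0.27961625] [[ 9.903e-01  5.000e-04  1.392e-01]
 [-1.392e-01 -3.000e-04  9.903e-01]
 [ 5.000e-04 -1.000e+00 -2.000e-04]]
```

View pics/w4.png

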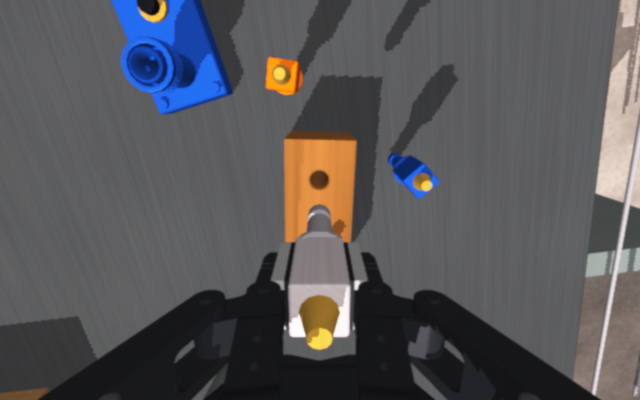

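View pics/s4c.png

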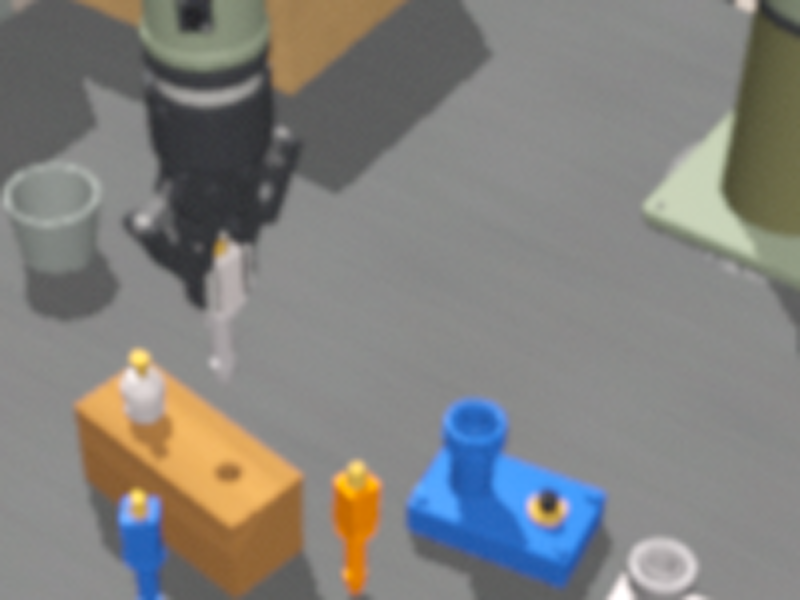

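>>> step_arm(
  rows="-0.008 0 0.012 0 0.015;-0.025 0 0.04 0 0.015;-0.045 0 0.07 0 0.015;-0.065 0 0.1 0 0.015;-0.085 0 0.13 0 0.015;-0.1 0 0.16 0 0.015;-0.115 0 0.185 0 0.015;-0.125 0 0.2 0 0.015;-0.133 0 0.21 0 0.015;-0.133 0 0.21 0 0.015;-0.133 0 0.21 0 0.015;-0.133 0 0.21 0 0.015",
)

```text
t: 5.9
tcp_pos: [0.5011, 0.0725, 0.274]
ee_rot: [0.706, -0.05, 0.049, -0.705]
contact_force: [0.5, 0.1, -1.9]
width: 0.0234
```

Run:
```python
from h import *
s=manip.read_state();print(s['t'],s['tcp_pos'],s['width'],s['contact_force'],s['torque'])
snap('wrist','w5')
```

```text
5.9 [0.50113968 0.07248204 0.27400863] 0.023406046192712353 [ 0.52257447  0.1382761  -1.85781471] [ 0.01303237  0.02831509 -0.022578  ]
```

View pics/w5.png

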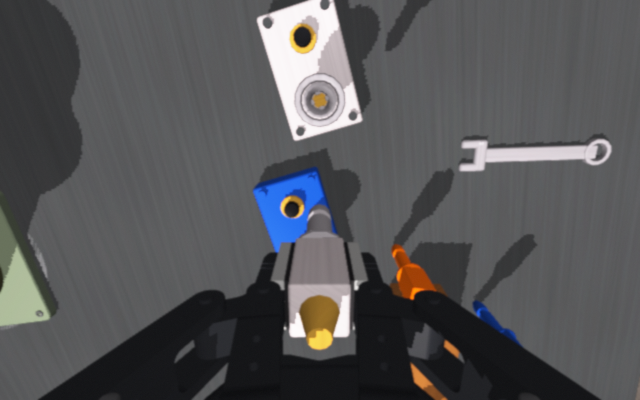

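Run:
```python
from h import *
crop('w5',280,60,360,260,5,'w5c'); crop('w5',285,65,355,135,8,'w5d')
p=cv2.imread('pics/w5c.png');print(p.shape)
cv2.imwrite('pics/w5e.png',cv2.resize(load('w5')[0][195:255,285:355],None,fx=8,fy=8,interpolation=cv2.INTER_CUBIC))
```

```text
(1000, 400, 3)
```

View pics/w5d.png

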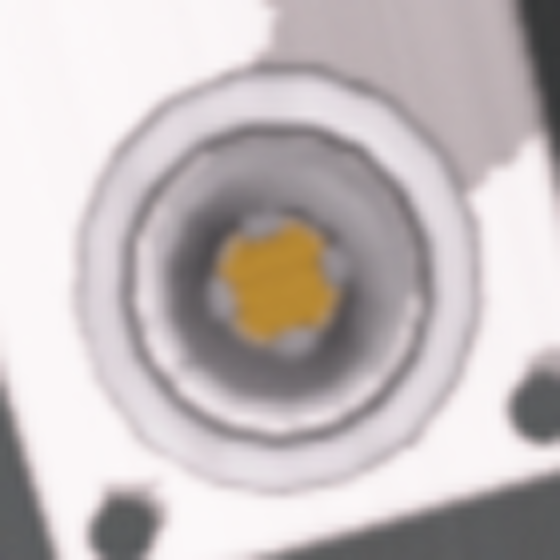

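View pics/w5e.png

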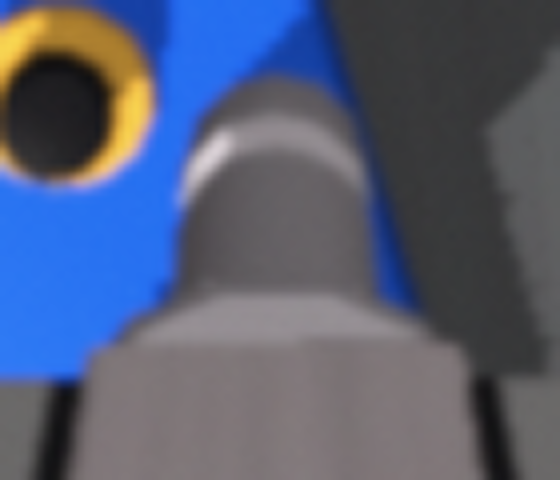

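Run:
```python
from h import *
from scipy.spatial.transform import Rotation as R
p,d,c=load('w5')
f=lambda u,v,z:atz(c,284.5+u/8,64.5+v/8,z)
print('collar',f(278,279,.098)); print('mouth',f(280,283,.102))
print('L-R',np.linalg.norm(f(76,279,.098)-f(480,279,.098)),np.linalg.norm(f(122,283,.102)-f(438,283,.102)))
print('z',atd(c,d,284.5+100/8,64.5+279/8),atd(c,d,284.5+128/8,64.5+283/8))
s=manip.read_state();Rt=R.from_quat(s['ee_rot']).as_matrix();t=s['tcp_pos'];E=np.array(c['extrinsics'])
def proj(X):
    q=E[:3,:3].T@(X-E[:3,3]);K=c['mtx'];return K[0,0]*q[0]/-q[2]+K[0,2],K[1,1]*-q[1]/-q[2]+K[1,2]
# predicted outline: end face rim dia9, taper top dia16, flange etc
for off,r,nm in [(.1045,.0045,'end'),(.0945,.008,'taper'),(.0345,.015,'flangebot'),(.0305,.015,'flangetop')]:
    pts=[proj(t+Rt@np.array([r*np.cos(a),off,r*np.sin(a)])) for a in np.linspace(0,2*np.pi,60)]
    pts=(np.array(pts)-[284.5,194.5])*8; print(nm,'min',pts.min(0).round(),'max',pts.max(0).round())
print('grip top corners',[proj(t+Rt@np.array([sx*.012,-.0135,sz*.012])) for sx in(-1,1) for sz in(-1,1)], 'tip',proj(t+Rt@np.array([0,-.0275,0])))
```

```text
collar [0.51208832 0.1470073  0.098     ]
mouth [0.51224475 0.14659064 0.102     ]
L-R 0.04422335155089794 0.03413346744097713
z [0.49267833 0.14975016 0.09620935] [0.49559821 0.14890196 0.09500806]
end min [228.  60.] max [326. 153.]
taper min [186.  58.] max [368. 229.]
flangebot min [ 48. 246.] max [506. 661.]
flangetop min [ 43. 271.] max [511. 693.]
grip top corners [(np.float64(288.54733246068383), np.float64(335.95080905045177)), (np.float64(286.7024655864911), np.float64(282.34351621552645)), (np.float64(349.7967658477314), np.float64(335.9628669149595)), (np.float64(351.6684193866348), np.float64(282.3527973321846))] tip (np.float64(319.1973591103034), np.float64(336.12819565492555))
```

Run:
```python
from h import *
from scipy.spatial.transform import Rotation as R
s=manip.read_state();Rt=R.from_quat(s['ee_rot']).as_matrix()
print(Rt.T@(np.array([.5124,.1481,.2185])-s['tcp_pos']))
crop('w5',270,240,370,360,6,'w5f')
```

```text
[0.00029323 0.05554999 0.07670926]
```

View pics/w5f.png

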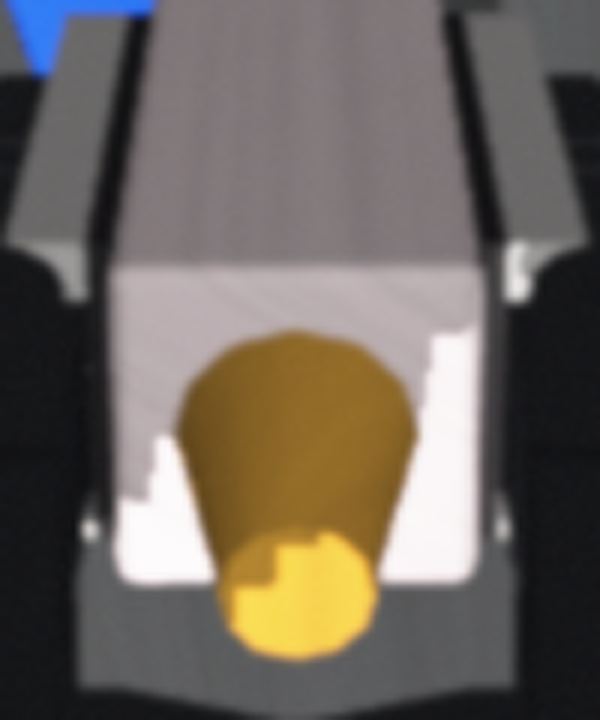

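>>> step_arm(
  rows="0 0 0.015 0 0.015;0 0 0.035 0 0.015;0 0 0.055 0 0.015;0 0 0.07 0 0.015;0 0 0.0765 0 0.015;0 0.005 0.0765 0 0.015;0 0.02 0.0765 0 0.015;0 0.04 0.0765 0 0.015;0 0.05 0.0765 0 0.015;0 0.0555 0.0765 0 0.015;0 0.0555 0.0765 0 0.015;0 0.0555 0.0765 0 0.015",
)

```text
t: 6.95
tcp_pos: [0.5119, 0.1483, 0.2189]
ee_rot: [0.705, -0.05, 0.05, -0.705]
contact_force: [0.0, -0.2, -1.2]
width: 0.0235
```

Run:
```python
from h import *
s=manip.read_state();print(s['t'],s['tcp_pos'],s['width'],s['contact_force'],s['torque'])
snap('wrist','w6');snap('scene','s6')
crop('w6',270,130,370,260,4.5,'w6c'); crop('s6',360,140,450,250,5,'s6c')
```

```text
6.95 [0.51186387 0.14833905 0.2189098 ] 0.02348424415222022 [ 0.01096466 -0.18244801 -1.20106061] [0.09170456 0.04331509 0.03615601]
```

View pics/w6c.png

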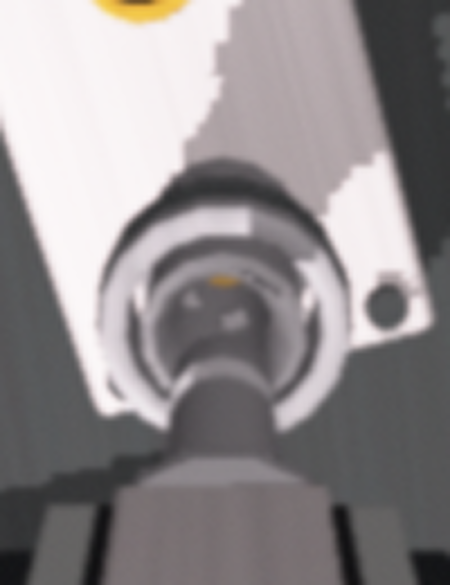

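View pics/s6c.png

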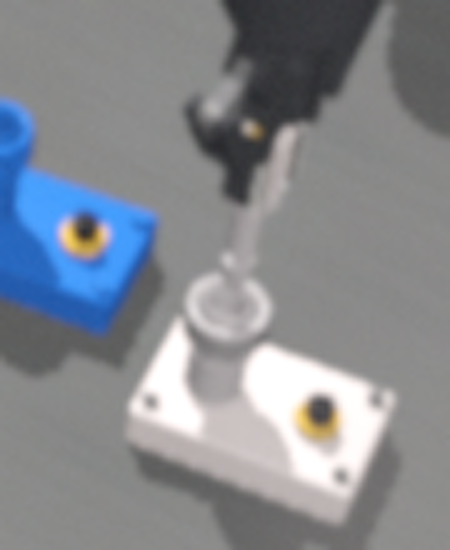

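Run:
```python
from h import *
from scipy.spatial.transform import Rotation as R
p,d,c=load('w6');E=np.array(c['extrinsics']);K=c['mtx']
def proj(X):
    q=E[:3,:3].T@(X-E[:3,3]);return np.array([K[0,0]*q[0]/-q[2]+K[0,2],K[1,1]*-q[1]/-q[2]+K[1,2]])
s=manip.read_state();t=s['tcp_pos'];Rt=R.from_quat(s['ee_rot']).as_matrix()
a=np.linspace(0,2*np.pi,180)
def box(cx,cy,z,r):
    q=(np.array([proj(np.array([cx+r*np.cos(b),cy+r*np.sin(b),z])) for b in a])-[269.5,129.5])*4.5
    return q[:,0].min(),q[:,0].max(),q[:,1].min(),q[:,1].max()
for y in (.1445,.1455,.1465,.1475): print(y,np.round(box(.5122,y,.098,.0225)), np.round(box(.5122,y,.102,.0125)), np.round(box(.5122,y,.102,.017)))
n=t+Rt@np.array([0,0,-.0013]);print('axis',n)
for off,r in [(.1045,.0045),(.0945,.008),(.0835,.008),(.0345,.015)]: print(off,np.round(box(n[0],n[1],t[2]-off,r)))
```

```text
0.1445 [ 98. 356. 215. 460.] [154. 300. 278. 416.] [128. 326. 253. 440.]
0.1455 [ 97. 355. 210. 455.] [153. 299. 273. 411.] [127. 325. 247. 435.]
0.1465 [ 96. 354. 204. 449.] [152. 298. 267. 405.] [126. 324. 241. 429.]
0.1475 [ 95. 354. 198. 444.] [151. 297. 261. 400.] [125. 324. 236. 424.]
axis [0.5123018  0.14741626 0.21995953]
0.1045 [197. 253. 332. 384.]
0.0945 [174. 277. 331. 427.]
0.0835 [172. 279. 355. 455.]
0.0345 [ 97. 356. 440. 673.]
```

>>> step_arm(
  rows="0 0.003 -0.001 0 0.015;0 0.006 -0.001 0 0.015;0 0.009 -0.001 0 0.015;0 0.012 -0.001 0 0.015;0 0.014 -0.001 0 0.015;0 0.016 -0.001 0 0.015;0 0.016 -0.001 0 0.015",
)

```text
t: 7.63
tcp_pos: [0.5111, 0.1479, 0.2021]
ee_rot: [0.705, -0.05, 0.049, -0.705]
contact_force: [0.0, 0.8, -1.6]
width: 0.0232
```

```bash
cat > st.py <<'E'
from h import *
s=manip.read_state();print(s['t'],s['tcp_pos'].round(4),s['ee_rot'].round(4),s['width'],s['contact_force'].round(2),s['torque'].round(3))
E
python3 st.py
```

```text
7.6333 [0.5111 0.1479 0.2021] [ 0.7055 -0.0497  0.0489 -0.7053] 0.02318254433519321 [ 0.02  0.82 -1.56] [ 0.019 -0.02   0.026]
```

>>> step_arm(
  rows="0 0.002 0 0 0.015;0 0.004 0 0 0.015;0 0.006 0 0 0.015;0 0.008 0 0 0.015;0 0.008 0 0 0.015",
)

```text
t: 8.05
tcp_pos: [0.5111, 0.1479, 0.1942]
ee_rot: [0.705, -0.05, 0.049, -0.705]
contact_force: [0.3, -0.3, -2.5]
width: 0.0233
```

```bash
python3 st.py
python3 - <<'E'
from h import *
snap('wrist','w7');snap('scene','s7')
crop('w7',270,130,370,260,4.5,'w7c'); crop('s7',360,140,450,250,5,'s7c')
E
```

```text
8.05 [0.5111 0.1479 0.1942] [ 0.7055 -0.0497  0.049  -0.7053] 0.02325597704340572 [ 0.27 -0.34 -2.46] [ 0.011 -0.04   0.041]
```

View pics/w7c.png

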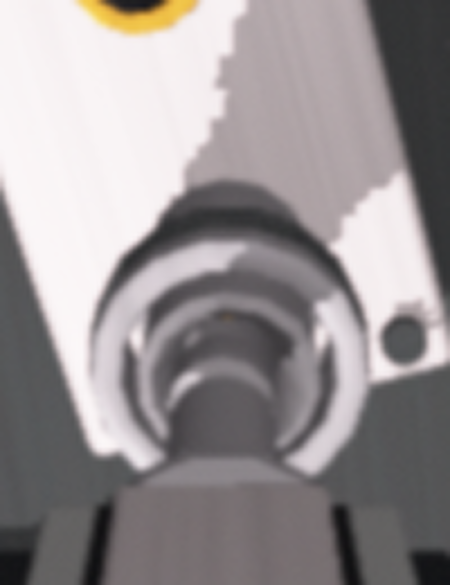

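View pics/s7c.png

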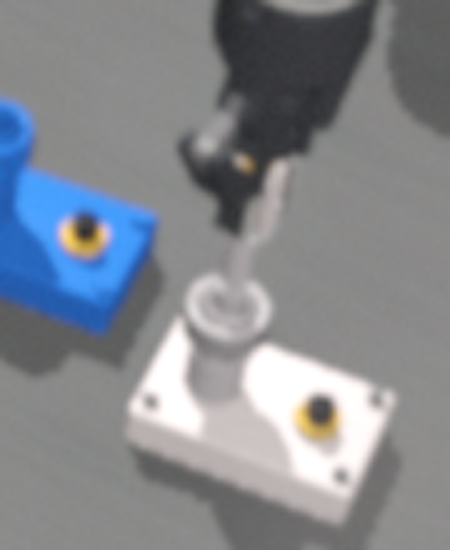

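>>> step_arm(
  rows="0.001 0 0 0 0.015;0.001 0.002 0 0 0.015;0.001 0.004 0 0 0.015;0.001 0.006 0 0 0.015;0.001 0.006 0 0 0.015",
)

```text
t: 8.57
tcp_pos: [0.512, 0.1477, 0.1881]
ee_rot: [0.705, -0.05, 0.049, -0.705]
contact_force: [-0.9, -0.0, -1.8]
width: 0.0232
```

```bash
python3 st.py
```

```text
8.5667 [0.512  0.1477 0.1881] [ 0.7055 -0.0498  0.0489 -0.7053] 0.02317859979205282 [-0.93 -0.   -1.79] [0.007 0.035 0.031]
```

Stem end is now at z ≈ 0.084, so the taper has passed the funnel. I continue gently.

>>> step_arm(
  rows="0 0.002 0 0 0.015;0 0.004 0 0 0.015;0 0.006 0 0 0.015;0 0.006 0 0 0.015",
)

```text
t: 8.9
tcp_pos: [0.5121, 0.1477, 0.1822]
ee_rot: [0.705, -0.05, 0.049, -0.705]
contact_force: [0.5, -0.5, -2.0]
width: 0.0233
```

```bash
python3 st.py
```

```text
8.9 [0.5121 0.1477 0.1822] [ 0.7055 -0.0497  0.0489 -0.7053] 0.023262875179410916 [ 0.47 -0.48 -2.02] [ 0.027  0.009 -0.027]
```

>>> step_arm(
  rows="0 0.0015 0 0 0.015;0 0.003 0 0 0.015;0 0.0045 0 0 0.015;0 0.006 0 0 0.015;0 0.006 0 0 0.015",
)

```text
t: 9.32
tcp_pos: [0.5122, 0.1477, 0.1763]
ee_rot: [0.705, -0.05, 0.049, -0.705]
contact_force: [0.4, -0.3, -1.6]
width: 0.023
```

```bash
python3 st.py
```

```text
9.3167 [0.5122 0.1477 0.1763] [ 0.7054 -0.0496  0.0491 -0.7053] 0.023044849506547383 [ 0.44 -0.28 -1.6 ] [-0.033  0.025  0.01 ]
```

>>> step_arm(
  rows="0 0.0015 0 0 0.015;0 0.003 0 0 0.015;0 0.004 0 0 0.015;0 0.004 0 0 0.015",
)

```text
t: 9.65
tcp_pos: [0.5123, 0.1479, 0.1728]
ee_rot: [-0.705, 0.049, -0.049, 0.705]
contact_force: [-0.9, 0.5, -1.2]
width: 0.0234
```

>>> step_arm(
  rows="0 0.0015 0 0 0.015;0 0.003 0 0 0.015;0 0.004 0 0 0.015;0 0.004 0 0 0.015",
)

```text
t: 9.98
tcp_pos: [0.5128, 0.1479, 0.1694]
ee_rot: [-0.705, 0.049, -0.05, 0.705]
contact_force: [-1.4, 0.6, 4.2]
width: 0.0234
```

>>> step_arm(
  rows="0 0.001 0 0 0.015;0 0.002 0 0 0.015;0 0.002 0 0 0.015",
)

```text
t: 10.23
tcp_pos: [0.5128, 0.1479, 0.1674]
ee_rot: [-0.705, 0.049, -0.05, 0.705]
contact_force: [-1.0, 1.0, 4.7]
width: 0.0235
```

>>> step_arm(
  rows="0 0.001 0 0 0.015;0 0.002 0 0 0.015;0 0.002 0 0 0.015",
)

```text
t: 10.48
tcp_pos: [0.5127, 0.1478, 0.1648]
ee_rot: [-0.705, 0.049, -0.05, 0.705]
contact_force: [0.1, 0.4, 2.4]
width: 0.0236
```

>>> step_arm(
  rows="0 0.001 0 0 0.015;0 0.002 0 0 0.015;0 0.002 0 0 0.015",
)

```text
t: 10.73
tcp_pos: [0.5126, 0.1477, 0.1625]
ee_rot: [-0.705, 0.049, -0.049, 0.705]
contact_force: [0.2, 1.3, 0.7]
width: 0.0234
```

>>> step_arm(
  rows="0 0.001 0 0 0.015;0 0.002 0 0 0.015;0 0.003 0 0 0.015;0 0.003 0 0 0.015",
)

```text
t: 11.07
tcp_pos: [0.5125, 0.1477, 0.1595]
ee_rot: [0.705, -0.049, 0.049, -0.705]
contact_force: [-0.7, -0.1, 1.3]
width: 0.0234
```

>>> step_arm(
  rows="0 0.001 0 0 0.015;0 0.002 0 0 0.015;0 0.003 0 0 0.015;0 0.003 0 0 0.015",
)

```text
t: 11.4
tcp_pos: [0.5125, 0.1477, 0.1565]
ee_rot: [0.705, -0.049, 0.049, -0.705]
contact_force: [0.9, 0.6, 0.4]
width: 0.0234
```

>>> step_arm(
  rows="0 0.001 0 0 0.015;0 0.002 0 0 0.015;0 0.002 0 0 0.015",
)

```text
t: 11.65
tcp_pos: [0.5124, 0.1477, 0.1545]
ee_rot: [-0.705, 0.049, -0.049, 0.705]
contact_force: [1.1, -0.1, 1.8]
width: 0.0237
```

>>> step_arm(
  rows="0 0.001 0 0 0.015;0 0.002 0 0 0.015;0 0.002 0 0 0.015",
)

```text
t: 11.9
tcp_pos: [0.5124, 0.1477, 0.1525]
ee_rot: [0.705, -0.049, 0.049, -0.705]
contact_force: [1.2, 0.5, 0.8]
width: 0.0234
```

>>> step_arm(
  rows="0 0.001 0 0 0.015;0 0.002 0 0 0.015;0 0.002 0 0 0.015",
)

```text
t: 12.15
tcp_pos: [0.5118, 0.1477, 0.1499]
ee_rot: [0.705, -0.05, 0.049, -0.705]
contact_force: [0.3, 0.8, -2.3]
width: 0.0234
```

>>> step_arm(
  rows="0 0.001 0 0 0.015;0 0.0015 0 0 0.015;0 0.0015 0 0 0.015",
)

```text
t: 12.4
tcp_pos: [0.5121, 0.1478, 0.1497]
ee_rot: [0.705, -0.05, 0.049, -0.705]
contact_force: [-3.1, -1.3, 4.5]
width: 0.0235
```

>>> step_arm(
  rows="0 0.0005 0 0 0.015;0 0.001 0 0 0.015;0 0.001 0 0 0.015",
)

```text
t: 12.65
tcp_pos: [0.5122, 0.1478, 0.1496]
ee_rot: [0.705, -0.05, 0.049, -0.705]
contact_force: [-3.8, -0.1, 9.4]
width: 0.0234
```

```bash
python3 st.py
```

```text
12.65 [0.5122 0.1478 0.1496] [ 0.7055 -0.0496  0.0489 -0.7053] 0.02342791842518401 [-3.77 -0.13  9.39] [-0.084  1.093 -0.062]
```

>>> step_arm(
  rows="0 0.0008 0 0 0.015;0 0.0008 0 0 0.015;0 0.0008 0 0 0.015",
)

```text
t: 12.9
tcp_pos: [0.5123, 0.1478, 0.1496]
ee_rot: [0.705, -0.05, 0.049, -0.705]
contact_force: [-5.1, -0.0, 13.6]
width: 0.0238
```

>>> step_arm(
  rows="0 -0.001 0 0 0.015;0 -0.002 0 0 0.015;0 -0.003 0 0 0.015;0 -0.003 0 0 0.015",
)

```text
t: 13.23
tcp_pos: [0.5125, 0.1477, 0.1501]
ee_rot: [0.705, -0.049, 0.049, -0.705]
contact_force: [0.2, -0.2, -0.6]
width: 0.0234
```

>>> step_arm(
  rows="0 -0.001 0 0 0.015;0 -0.0015 0 0 0.015;0 -0.0015 0 0 0.015",
)

```text
t: 13.48
tcp_pos: [0.5124, 0.1477, 0.1518]
ee_rot: [0.705, -0.049, 0.049, -0.705]
contact_force: [0.3, -0.6, -1.8]
width: 0.0235
```

>>> step_arm(
  rows="0 -0.0007 0 0 0.015;0 -0.0007 0 0 0.015;0 -0.0007 0 0 0.015",
)

```text
t: 13.73
tcp_pos: [0.5123, 0.1477, 0.1519]
ee_rot: [0.705, -0.049, 0.049, -0.705]
contact_force: [3.2, -0.1, -8.7]
width: 0.0235
```

>>> step_arm(
  rows="0 -0.0005 0 0 0.015;0 -0.0005 0 0 0.015;0 -0.0005 0 0 0.015;0 -0.0005 0 0 0.015",
)

```text
t: 14.07
tcp_pos: [0.5121, 0.1477, 0.152]
ee_rot: [0.705, -0.05, 0.049, -0.705]
contact_force: [5.2, -0.1, -16.4]
width: 0.0235
```

>>> step_arm(
  rows="0 0.001 0 0 0.015;0 0.0018 0 0 0.015;0 0.0024 0 0 0.015;0 0.0024 0 0 0.015",
)

```text
t: 14.4
tcp_pos: [0.5125, 0.1478, 0.1518]
ee_rot: [0.705, -0.049, 0.049, -0.705]
contact_force: [0.5, -0.3, -4.9]
width: 0.0232
```

```bash
python3 st.py
```

```text
14.4 [0.5125 0.1478 0.1518] [ 0.7054 -0.0493  0.0493 -0.7054] 0.023164997818644978 [ 0.51 -0.3  -4.86] [-0.059  0.064  0.019]
```

>>> step_arm(
  rows="0 0.001 0 0 0.015;0 0.002 0 0 0.015;0 0.002 0 0 0.015;0 0.002 0 0 0.028;0 0.002 0 0 0.035;0 0.002 0 0 0.045;0 0.002 0 0 0.06;0 0.002 0 0 0.07;0 0.002 0 0 0.07;0 0.002 0 0 0.07",
)

```text
t: 15.23
tcp_pos: [0.5125, 0.1478, 0.1488]
ee_rot: [0.705, -0.049, 0.049, -0.705]
contact_force: [0.3, -0.6, -0.1]
width: 0.0699
```

```bash
python3 st.py
python3 - <<'E'
from h import *
snap('wrist','w8')
E
```

```text
15.2333 [0.5125 0.1478 0.1488] [ 0.7054 -0.0493  0.0494 -0.7054] 0.06989609568684259 [ 0.33 -0.56 -0.08] [ 0.015 -0.043  0.009]
```

View pics/w8.png

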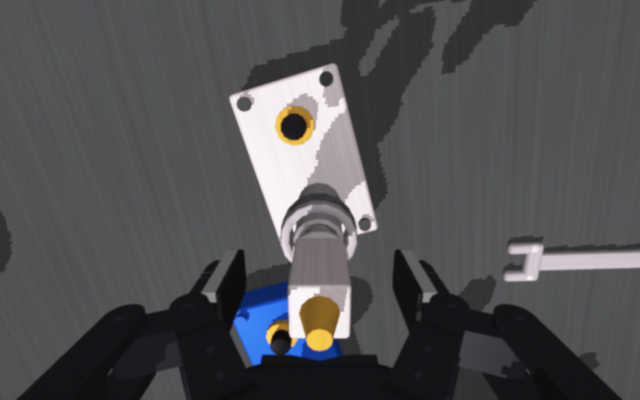

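Released and clear on both sides. I retreat straight up.

>>> step_arm(
  rows="0 -0.01 0 0 0.07;0 -0.03 0 0 0.07;0 -0.055 0 0 0.07;0 -0.08 0 0 0.07;0 -0.105 0 0 0.07;0 -0.125 0 0 0.07;0 -0.14 0 0 0.07;0 -0.15 0 0 0.07;0 -0.15 0 0 0.07;0 -0.15 0 0 0.07;0 -0.15 0 0 0.07",
)

```text
t: 16.2
tcp_pos: [0.5117, 0.1477, 0.2975]
ee_rot: [0.706, -0.05, 0.049, -0.705]
contact_force: [-0.5, -0.5, -0.1]
width: 0.0701
```

```bash
python3 st.py
python3 - <<'E'
from h import *
p,d,c=snap('wrist','w9');snap('scene','s9'); crop('s9',240,100,460,260,3.6,'s9c'); crop('w9',280,150,360,250,6,'w9c')
E
```

```text
16.2 [0.5117 0.1477 0.2975] [ 0.7055 -0.0501  0.0485 -0.7052] 0.07007788738519932 [-0.54 -0.52 -0.11] [-0.051 -0.045  0.021]
```

View pics/s9c.png

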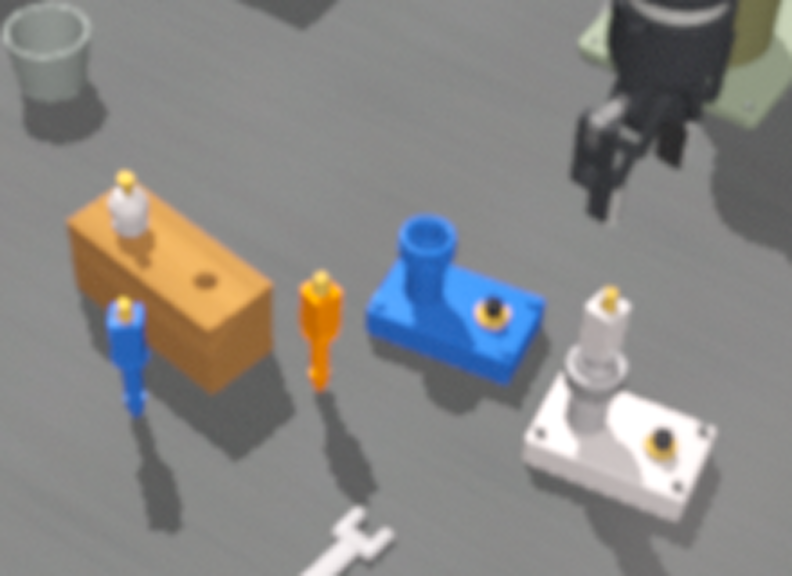

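View pics/w9c.png

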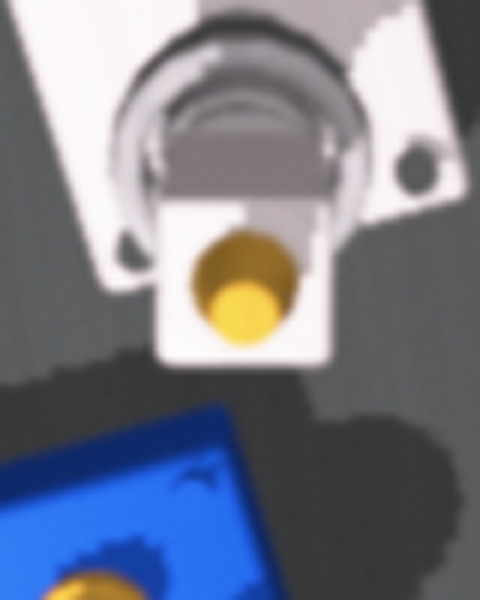

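Run:
```python
from h import *
p,d,c=load('w9')
print('griptop',atd(c,d,280+180/6,150+330/6),atd(c,d,280+310/6,150+330/6),'tip',atd(c,d,280+246/6,150+312/6))
P=np.array([atz(c,279.5+u/6,149.5+v/6,.163) for u,v in [(158,198),(326,198),(328,366),(157,364)]]);print(P.mean(0))
print(manip.hand_in())
```

```text
griptop [0.50304003 0.14050125 0.16280183] [0.52086325 0.13792467 0.16258499] tip [0.5130391  0.14642509 0.1769093 ]
[0.51218807 0.14665084 0.163     ]
the job is handed in; nothing more can be done
None
```

The square-bodied nozzle is in the open silver coupling, snapped into the jaws, released and standing upright. I handed the job in at about 16 s; the hand-in gives no verdict.

- **Insertion:** The jaws resisted lightly, with at most about 6 N measured at rest. They snapped in with the stem end about 57 mm below the mouth, and I pushed gently on the stop with about 15 N.
- **Tug:** The nozzle moved up about 2 mm and then held. The peak pull, less the nozzle's weight, was about 14–15 N, the top of the fair range.
- **Last checks:** The grip's top measured at z = 0.163 m, so its centre is at about 0.141 m. Its axis is within about 1 mm of the measured mouth centre, and tip and grip line up to about 1 mm.
- **Surroundings:** The gripper is about 10 cm clear above the nozzle and touches nothing. In the last scene picture, cropped to the work area, the lance, tin, wrench and look-alikes appear unmoved. I did not look at the oil can again, but the arm never went near it.
- **Disagreement:** The first top-camera estimate of the mouth was about 6 mm off in y from the scene and wrist cameras. I used the wrist-camera value, and the stem went in cleanly there.

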